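# Hold a pan with a loose ball under the grill

## Task

Open the door of the little grill oven by its handle until it stands at a right angle or more. Then take the one-portion pan by its long handle, lift it, turn it a quarter turn and put it into the oven until the whole dish is in the middle of the oven under the grill rods, with its handle sticking straight out of the doorway; keep the pan level and move gently, so that the loose breaded ball stays in the middle of the dish and is never touched, the pan does not knock the oven, and the scale, the thermometer and the timer stay where they are. Finish while still holding the pan there, still and level, clear of the oven floor: do not set it down or let go.

Things in the scene. Friction and masses are not known exactly. Their poses are not given: they have to be found in the camera images.
- oven: fixed counter-top grill oven, steel, 165 deep (own x), 260 wide (y), 200 high. Origin: centre of underside, z up; front faces own -x, to the robot's left. Cavity open at the front: own x -82 to +68, y -35 to +118, floor at z 35, bent grill rods lowest at z 168. The strip beside the door (own y -130 to -42, nearest the robot) has two dials standing 20 out
- oven_door (a joint): oven door, glazed steel frame 168 wide, 150 high (z 36 to 186), 15 thick, on a vertical hinge at the edge farthest from the robot. rad: 0 shut (may start up to 0.12), grows as it opens, clockwise from above (the free edge swings to the robot's left, then away from it); stop at 1.9; light friction, stays where left
- oven_door_handle (a point): point on the axis of the door's handle, 166 above the table: vertical round bar, diameter 11, its axis 35 off the door's outer face, 20 from the free edge. The bar's upper end is free, 21 above this point; 30 below it a stay joins the bar to the door. Moves with the door
- oven_door_hinge (a point): point on the door's vertical hinge axis (inner face, hinge edge), same height as the handle point. With the door shut the handle's axis is 148 from it along the door and 50 outward; the handle turns about this point
- oven_middle (a point): point in the middle of the oven's cavity seen from above, 76.5 behind the open front, 40 above the cavity floor; turns with the oven
- pan: steel pan, 0.16 to 0.24 kg: round dish, rim diameter 105, height 25, floor dished (0.1 rad near the middle, 0.3 rad farther out), one long handle. Origin: centre of underside; own +x along the handle, z up. Starts on the table, handle pointing away from the robot. Grip: straight black bar 16 wide, 15 high (z 37.5 to 52.5), x 90 to 205
- pan_grip (a point): point in the middle of the grip bar's section, 165 from the pan's centre, 45 above its underside; held here (or farther out) the gripper stays clear in front of the oven while the dish is in it
- ball: loose breaded ball, diameter 42, 30 to 60 g, in the middle of the pan's dish. Origin: its centre, 24.6 above the pan's underside. It stays put while the pan is within about 0.1 rad of level and moved gently; more than 16 off the dish's middle is a failure
- scale: white digital kitchen scale, 215x165x40, ahead of the robot, right of the pan; stays where it is (mm; origin: centre of its underside)
- thermometer: probe thermometer, 198x26x18, lying between the scale and the oven; stays where it is (mm; origin: centre of its underside)
- timer: round wind-up kitchen timer, diameter 66, height 48, standing on the oven's roof at the back; stays where it is (mm; origin: centre of its underside)
Mind the look-alikes: they are no part of the job. Leave any yellow look-alike of the ball alone.

How it is judged:
On the way, in this order (a step that is already met when the one before it is completed fails the run):
1. the oven door is swung right back, at least 1.4 rad (80 degrees) (value of joint oven_door above 1.4 rad), for 0.2 s.
2. the pan is lifted off the table by the gripper, at least 25 mm, with the ball in it (height (world z) of pan above 0.025 m and contact force between pan and the fingers above 1 N and horizontal distance between ball and pan below 0.016 m), for 0.2 s.
At the end, for the whole second after the job is handed in: Pan held by the gripper, not touching the oven: centre within 15 mm of the oven's middle, underside 10 mm or more above the cavity floor, handle within 0.17 rad of straight out, level within 0.12 rad, at rest; ball within 14 mm of the dish's middle, at rest; door still open 1.3 rad or more (horizontal distance between pan and oven_middle below 0.015 m and z of pan in the frame of oven between 0.045 and 0.11 m and angle between the x axis of pan and the x axis of oven, either way round below 0.17 rad and angle between pan's own z axis and vertical below 0.12 rad and horizontal distance between ball and pan below 0.014 m and z of ball in the frame of pan between 0.02 and 0.03 m and contact force between pan and the fingers above 1 N and contact force between pan and oven below 0.2 N and linear speed of pan below 0.02 m/s and linear speed of ball below 0.03 m/s and value of joint oven_door above 1.3 rad); the arm keeps its last pose, push and grip.
It fails at once if the ball rolls more than 16 mm off the middle of the dish (horizontal distance between ball and pan above 0.016 m).
It fails at once if the pan is tilted more than 0.17 rad (angle between pan's own z axis and vertical above 0.17 rad).
It fails at once if the robot touches the ball (contact force between any of the fingers, the arm and ball above 0.3 N).
It fails at once if the pan knocks the oven or its door (more than 6 N) (contact force between pan and oven above 6 N).
It fails at once if the scale, the thermometer or the timer is shifted more than 25 mm (distance of any of scale, thermometer, timer from where it was at the start of the episode above 0.025 m).
It also fails if it takes over 72 s, if anything falls off the work surface, if the arm or the gripper's body presses on something with over 40 N, if the wrist force passes 120 N, or if a joint passes its speed limit or range.

## Robot

A 7-joint arm with a two-finger parallel gripper is mounted at the origin on the work surface; the furniture and walls round the work are solid. World frame = base frame: x ahead of the robot, y to its left, z up, the work surface at z = 0. Lengths are in m, angles in rad, forces in N, time in s.
With the tool pointing down it reaches from about 0.4 to 0.85 m from the base axis. Payload 10.4 kg.
Tool frame: the origin (TCP) lies at the very end of the fingers, on their centre line; the grasp point (between the pads) lies 19 mm behind it; z points along the fingers, y is the line along which they close (so a half turn about z gives the same grasp; the last joint's range is limited). The gripper opens to 85 mm and grips with 20 to 120 N. Pads are 22 mm wide; open, the fingers measure 114 mm over their backs; the gripper's body (76 mm by 85 mm) begins 54 mm behind the grasp point. The pads swing forward as they close: fully open they stand 13 mm farther back than shut.
Start: joints at [-1.215, 0.332, -0.065, 1.46, 0.022, 1.35, -0.088], TCP at [0.231, 0.581, 0.231] pointing down, gripper open.
Joint ranges: [-2.6, 2.6], [-0.5, 2.12], [-1.47, 1.34], [0.16, 2.42], [-1.27, 4.41], [0.06, 2.06], [-2.6, 2.6]. Speed limits (rad/s): [2.22, 2.22, 2.79, 2.79, 3.14, 3.14, 3.14].

## Interface

Orientations are given as a unit quaternion [x, y, z, w].
In Python, from workcell import manip, optics gives the robot as it stands.
- The arm moves only by the tool jog_arm, never from a script. Its arguments are lists of equal length, an entry for each row: "dr": the turn, a rotation vector about the tool's x, y, z normalised to -1 to 1, where 1 is 4 degrees, a list of three; "translation": the shift along the tool's x, y, z normalised to -1 to 1, where 1 is 0.025 m, a list of three; "jaw": the opening, from 0 (shut) to 1 (fully open). A call has 1 to 10 rows; each row shifts and turns the commanded pose from where the row before left it, along the tool's axes as they then stand; what a row does not reach is not made up. A row lasts 1/10 s, in which the tool goes at most 50 mm and 8.59 degrees, less where a joint would pass 70% of its speed; a pose out of reach is approached as far as the arm can. A call with a number of a shift or a turn outside -1 to 1 is refused whole. A call with a gripper value outside its range is refused whole. The fingers move at their own pace and stop on an object; "squeeze" is the grip in N (left out, the last holds). Time passes only in rows, so rows that do not move let the fingers close. It gives the time, the measured TCP pose, the force, the opening and the grip force at its end, in the units of the state.
- manip.get_obs(): the state, without advancing time (a new reading comes with each control period).
- optics.camera(name): name is "scene" or "side" or "wrist"; returns a dict with "color" (480x640x3 uint8, red, green, blue), "mtx" (3x3 intrinsics, pixels), "k1" (the pictures are not rectified: a ray, as slopes to the right and down, at radius r is drawn at 1 + k1 r^2 times it, then the intrinsics apply), "R" (3x3) and "t" (3): a world point X has camera coordinates R X + t. Camera axes: x right, y down, z forward; pixel columns grow to the right and rows downward; lengths in m; the calibration is good to about 2 mm. A picture is of the moment at which its call begins. There is no depth.
- manip.hand_in(): hands the job in; it is judged then, once.
The state is a dict: "clock": time; "joint_pos": joint angles; "joint_velocities": joint speeds; "tau": joint torques, N m; "position": TCP position; "ee_rot": TCP orientation; "ft_force": force on the tool from outside, world axes, zero at the start; "torque": the same for the moment, N m; "grip_width": opening from 0.0 (shut) to 1.0 (fully open); "grasp_force": force on a finger pad.
Only numpy, scipy, OpenCV 4.12 (cv2) and the standard library are available. Lean on these libraries where they do the work, as an engineer would, in place of code of your own. Each camera call takes 0.05 s, during which the arm holds its last target. There are 200 camera calls.

## Working session

There is one attempt and no reset: what is moved stays moved. The work goes in short steps, Python scripts to look and compute and a tool call to move; the robot and the scene stay as the last step left them, time stands still between calls to the robot, and variables do not carry over. Pictures are saved under pics/ and viewed, at most 10 in all, crops included, and the job is handed in when it is done.

Besides the shell and the picture viewer there is one more tool, called after "Call:" in YAML: its name, and indented under it one key for each argument. jog_arm: Moves the arm, as the interface text tells. Scaled input: -1 to 1 covers 0.025 m each way for a shift and 4 degrees each way for a turn. Its arguments: {"type":"object","properties":{"dr":{"type":"array","items":{"type":"array","items":{"type":"number"}}},"translation":{"type":"array","items":{"type":"array","items":{"type":"number"}}},"jaw":{"type":"array","items":{"type":"number"}},"squeeze":{"type":"number"}},"required":["dr","translation","jaw"]}

```bash
mkdir -p pics; ls
cat > h.py <<'E'
import numpy as np, cv2
from workcell import manip, optics
from scipy.spatial.transform import Rotation as Rot
E
python3 - <<'E'
from h import *
import pickle
o=manip.get_obs(); print({k:np.round(v,3) for k,v in o.items()})
d={}
for n in ("scene","side","wrist"):
    c=optics.camera(n); d[n]=c; cv2.imwrite(f"pics/{n}0.png",c["color"][...,::-1])
    print(n,np.round(-c["R"].T@c["t"],3),np.round(c["R"][2],3),c["k1"],c["mtx"][0,0])
pickle.dump(d,open("cam0.pkl","wb"))
E
```

```text
pics
{'clock': np.float64(0.0), 'joint_pos': array([-1.215,  0.333, -0.065,  1.461,  0.022,  1.35 , -0.088]), 'joint_velocities': array([-0.   ,  0.002, -0.   ,  0.001, -0.002,  0.   , -0.001]), 'tau': array([ 1.0000e-03, -6.2546e+01,  5.0000e-02, -3.9161e+01,  1.6000e-02,
        1.0000e-02, -0.0000e+00]), 'position': array([0.231, 0.58 , 0.23 ]), 'ee_rot': array([ 0.188,  0.982, -0.001, -0.   ]), 'ft_force': array([-0.185, -1.002,  0.32 ]), 'torque': array([-0.034, -0.003,  0.012]), 'grasp_force': np.float64(0.0), 'grip_width': np.float64(1.003)}
scene [-0.37   0.544  1.053] [ 0.578 -0.436 -0.69 ] -0.013283207128118979 597.7553875080365
side [0.335 1.058 0.88 ] [ 0.044 -0.829 -0.558] -0.0175499494192962 497.7523355119207
wrist [0.165 0.606 0.373] [ 0.257 -0.104 -0.961] -0.05388890322738208 356.83179385315805
```

View pics/scene0.png

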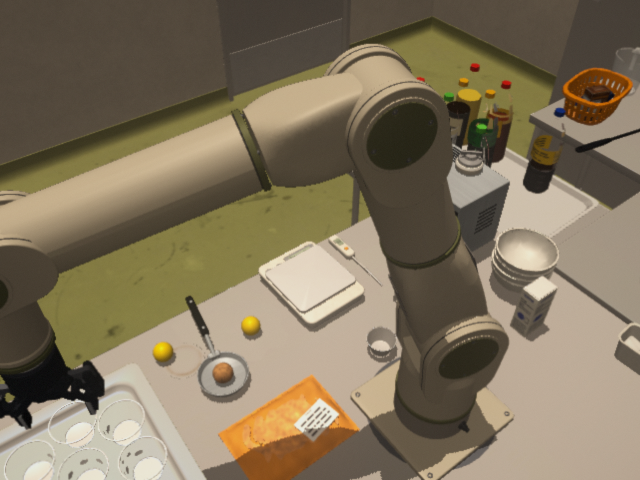

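View pics/side0.png

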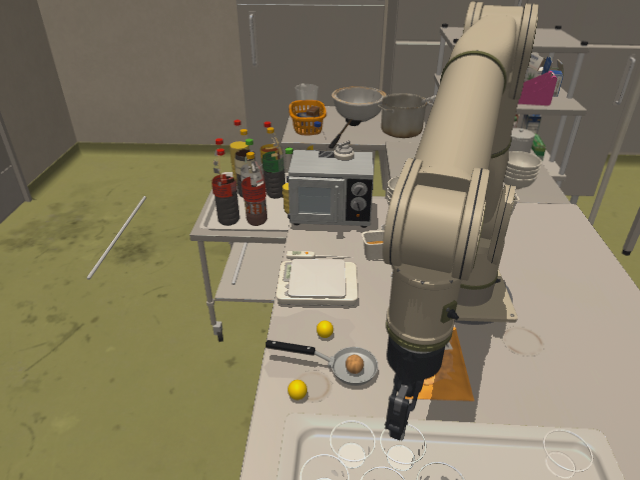

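Run:
```python
import pickle,cv2,numpy as np
d=pickle.load(open("cam0.pkl","rb"))
im=d["side"]["color"][...,::-1]
def crop(im,u0,v0,w,h,s):
    c=cv2.resize(im[v0:v0+h,u0:u0+w],None,fx=s,fy=s,interpolation=cv2.INTER_CUBIC)
    for u in range(u0-u0%-10 if u0%10 else u0,u0+w,10):
        cv2.line(c,((u-u0)*s,0),((u-u0)*s,8 if u%50 else 20),(0,255,0),1)
        if u%20==0: cv2.putText(c,str(u),((u-u0)*s+2,18),0,.4,(0,255,0),1)
    for v in range(v0-v0%-10 if v0%10 else v0,v0+h,10):
        cv2.line(c,(0,(v-v0)*s),(8,(v-v0)*s),(0,255,0),1)
        if v%20==0: cv2.putText(c,str(v),(10,(v-v0)*s+4),0,.4,(0,255,0),1)
    return c
a=crop(im,280,130,100,110,5); 
b=crop(im,260,330,125,60,4)
out=np.zeros((600,800,3),np.uint8); out[:550,:500]=a; 
out[0:240,500:800]=cv2.resize(b,(500,240))[:, :300] if 0 else 0
cv2.imwrite("pics/oven_crop.png",a)
sc=d["scene"]["color"][...,::-1]
p=np.vstack([crop(im,260,330,130,60,5), crop(sc,140,285,130,60,5)[:, :650]])
p2=crop(sc,140,285,130,115,4)
cv2.imwrite("pics/pan_crop.png",crop(im,260,330,130,65,6))
```

```text
(no output)
```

View pics/oven_crop.png

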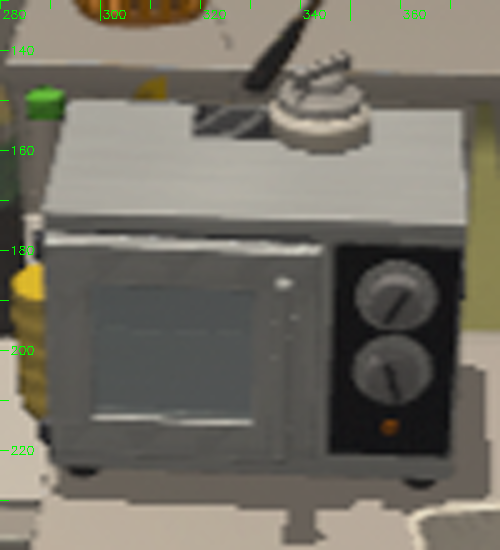

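View pics/pan_crop.png

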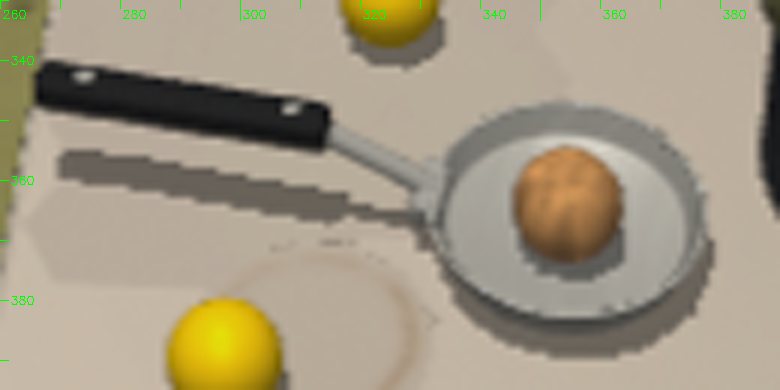

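```bash
cat >> h.py <<'E'
def proj(c,P):
    P=np.atleast_2d(P)@c["R"].T+c["t"]; s=P[:,:2]/P[:,2:]; s=s*(1+c["k1"]*(s**2).sum(1,keepdims=True))
    return s@c["mtx"][:2,:2].T+c["mtx"][:2,2]
def place(p,L): # p=x,y,yaw
    return np.asarray(L)@Rot.from_euler('z',p[2]).as_matrix().T+[p[0],p[1],0]
E
python3 - <<'E'
from h import *
import pickle
from scipy.optimize import least_squares
d=pickle.load(open("cam0.pkl","rb")); s=d["side"]; sc=d["scene"]
# oven
L=[[-.0825,.13,.2],[-.0825,-.13,.2],[.0825,.13,.2],[.0825,-.13,.2]]
uv=np.array([[289.2,173],[373,174.3],[293.7,150.3],[372.3,152.2]])
f=lambda p:(proj(s,place(p,L))-uv).ravel()
r=least_squares(f,[.45,-.4,-1.57]); print("oven",r.x,np.round(r.fun,1)); ov=r.x
for n,P in dict(hingeb=[-.0825-.0,.126,.166],hand_top_shut=[0,0,0]).items(): pass
# segmentation
def seg(c,box,cond):
    u0,v0,u1,v1=box; im=c["color"][v0:v1,u0:u1].astype(int); m=cond(im).astype(np.uint8)
    n,l,st,ce=cv2.connectedComponentsWithStats(m); k=1+st[1:,4].argmax(); print(st[k]); 
    ys,xs=np.nonzero(l==k); return ce[k]+[u0,v0], np.c_[xs+u0,ys+v0]
dark=lambda im: im.max(2)<60
brown=lambda im:(im[...,0]-im[...,2]>45)
M={}
for n,c,bb,bo in (("side",s,(260,335,322,360),(340,350,370,378)),("scene",sc,(180,290,215,338),(205,355,240,390))):
    b,pb=seg(c,bb,dark); o,_=seg(c,bo,brown); M[n]=(b,o); print(n,b,o)
    
def g(p):
    e=[]
    for n in M:
        c=d[n]; e+=[proj(c,place(p,[[.1475,0,.046]]))[0]-M[n][0], proj(c,place(p,[[0,0,.0246]]))[0]-M[n][1]]
    return np.ravel(e)
r=least_squares(g,[.5,.3,0]); print("pan",r.x,np.round(r.fun,1)); p=r.x
# rim check
t=np.linspace(0,2*np.pi,200); R=proj(s,place(p,np.c_[.0525*np.cos(t),.0525*np.sin(t),.025+0*t])); print("rim side",R.min(0),R.max(0))
R=proj(sc,place(p,np.c_[.0525*np.cos(t),.0525*np.sin(t),.025+0*t])); print("rim scene",R.min(0),R.max(0))
print("bar ends side",proj(s,place(p,[[.09,0,.045],[.205,0,.045]])),"grip",place(p,[[.165,0,.045]]))
# door
def door(ov,q):
    H=np.array([-.0825,.126,0]); 
    return H
for hx,hy in ((-.0825,.126),):
  for q in (0,.06,.12):
    # handle local rel hinge: (-.05,-.148), rotates clockwise by q
    v=Rot.from_euler('z',-q).apply([[-.05,-.148,0]])[0]
    W=place(ov,[[hx+v[0],hy+v[1],z] for z in (.187,.166)]); print(q,W[1],proj(s,W))
for y in np.array([-.042,-.035,.118,.126,.13]): print(y,proj(s,place(ov,[[-.0825,y,.186],[-.0825,y,.036]])).round(1).tolist())
print("middle",place(ov,[[-.006,.0415,.075]]))
E
```

```text
oven [ 0.37332642 -0.36237133 -1.57046654] [-1.4 -0.3  1.6  0.5 -0.5 -0.4  0.3 -0.5]
[  6   5  49  15 345]
[  6   4  17  19 247]
side [290.19130435 347.26956522] [354.06072874 363.08906883]
[  6   6  22  40 236]
[  7   7  21  19 294]
scene [196.44915254 315.28389831] [222.00680272 371.14285714]
pan [ 0.29961432  0.29398925 -0.1449736 ] [-0.7 -1.3 -0.1 -0.7 -0.7  0.1  0.2  1.4]
rim side [330.41402403 344.88651496] [377.5843525  381.14971372]
rim scene [195.827816   350.98220647] [248.25815002 395.32078652]
bar ends side [[314.41912377 350.07519885]
 [264.96087841 342.55718179]] grip [[0.46288343 0.27015231 0.045     ]]
0 [ 0.35128272 -0.22987859  0.166     ] [[337.88341456 185.7072546 ]
 [337.73696245 192.00914978]]
0.06 [ 0.35454435 -0.22109282  0.166     ] [[336.69067624 187.11373326]
 [336.55300692 193.43534739]]
0.12 [ 0.35832693 -0.21251843  0.166     ] [[335.30819762 188.49440354]
 [335.18094122 194.83526541]]
-0.042 [[344.9, 178.3], [343.6, 220.5]]
-0.035 [[342.6, 178.2], [341.4, 220.4]]
0.118 [[291.9, 176.9], [293.4, 219.0]]
0.126 [[289.3, 176.9], [290.9, 218.9]]
0.13 [[288.0, 176.8], [289.6, 218.9]]
middle [[ 0.41482444 -0.35635764  0.075     ]]
```

Call:
jog_arm:
  dr:
    - [0, 0, 1]
    - [0, 0, 1]
    - [0, 0, 1]
    - [0, 0, 1]
    - [0, 0, 1]
    - [0, 0, 1]
    - [0, 0, 1]
    - [0, 0, 1]
    - [0, 0, 1]
    - [0, 0, 1]
  translation:
    - [0, 0, -0.2]
    - [0, 0, -0.2]
    - [0, 0, -0.2]
    - [0, 0, -0.2]
    - [0, 0, -0.2]
    - [0, 0, -0.2]
    - [0, 0, -0.2]
    - [0, 0, -0.2]
    - [0, 0, -0.2]
    - [0, 0, -0.2]
  jaw: [1, 1, 1, 1, 1, 1, 1, 1, 1, 1]

```text
clock: 1.15
position: [0.231, 0.5806, 0.2812]
ee_rot: [0.514, 0.858, -0.0, 0.0]
ft_force: [0.4, 1.2, 0.7]
grip_width: 0.998
grasp_force: 0.0
```

Call:
jog_arm:
  dr:
    - [0, 0, 1]
    - [0, 0, 1]
    - [0, 0, 1]
    - [0, 0, 1]
    - [0, 0, 1]
    - [0, 0, 1]
    - [0, 0, 1]
    - [0, 0, 0.08]
    - [0, 0, 0]
    - [0, 0, 0]
  translation:
    - [0, 0, 0]
    - [0, 0, 0]
    - [0, 0, 0]
    - [0, 0, 0]
    - [0, 0, 0]
    - [0, 0, 0]
    - [0, 0, 0]
    - [0, 0.5, 0]
    - [-0.6, 0.8, 0]
    - [-0.6, 0.8, 0]
  jaw: [1, 1, 1, 1, 1, 1, 1, 1, 1, 1]

```text
clock: 2.15
position: [0.2848, 0.5503, 0.2809]
ee_rot: [0.706, 0.708, -0.0, 0.0]
ft_force: [1.1, 0.2, -0.2]
grip_width: 1.0
grasp_force: 0.0
```

Call:
jog_arm:
  dr:
    - [0, 0, 0]
    - [0, 0, 0]
    - [0, 0, 0]
    - [0, 0, 0]
    - [0, 0, 0]
    - [0, 0, 0]
    - [0, 0, 0]
    - [0, 0, 0]
    - [0, 0, 0]
    - [0, 0, 0]
  translation:
    - [-1, 0.6, 0]
    - [-1, 0.6, 0]
    - [-1, 0.6, 0]
    - [-1, 0.6, 0]
    - [-1, 0.6, 0]
    - [-1, 0.6, 0]
    - [-1, 0.6, 0]
    - [-1, 0.6, 0]
    - [-1, 0.6, 0]
    - [-1, 0.6, 0]
  jaw: [1, 1, 1, 1, 1, 1, 1, 1, 1, 1]

```text
clock: 3.15
position: [0.4348, 0.2989, 0.2813]
ee_rot: [0.707, 0.707, 0.0, 0.0]
ft_force: [0.3, 0.1, 0.0]
grip_width: 0.996
grasp_force: 0.0
```

Call:
jog_arm:
  dr:
    - [0, 0, 0]
    - [0, 0, 0]
    - [0, 0, 0]
    - [0, 0, 0]
    - [0, 0, 0]
    - [0, 0, 0]
    - [0, 0, 0]
    - [0, 0, 0]
    - [0, 0, 0]
    - [0, 0, 0]
  translation:
    - [-1, 0.1, 0]
    - [-1, 0.1, 0]
    - [-1, 0.1, 0]
    - [-1, 0.1, 0]
    - [-1, 0.1, 0]
    - [-1, 0.1, 0]
    - [-1, 0.1, 0]
    - [-1, 0.1, 0]
    - [-1, 0.1, 0]
    - [-1, 0.1, 0]
  jaw: [1, 1, 1, 1, 1, 1, 1, 1, 1, 1]

```text
clock: 4.15
position: [0.4587, 0.0488, 0.2814]
ee_rot: [0.707, 0.707, 0.0, 0.0]
ft_force: [0.3, -0.1, 0.0]
grip_width: 0.994
grasp_force: 0.0
```

Call:
jog_arm:
  dr:
    - [0, 0, 0]
    - [0, 0, 0]
    - [0, 0, 0]
    - [0, 0, 0]
    - [0, 0, 0]
    - [0, 0, 0]
    - [0, 0, 0]
  translation:
    - [-1, -0.3, 0]
    - [-1, -0.3, 0]
    - [-1, -0.3, 0]
    - [-1, -0.3, 0]
    - [-1, -0.3, 0]
    - [-0.6, -0.2, 0]
    - [0, 0, 0]
  jaw: [0.5, 0.5, 0.5, 0.5, 0.5, 0.5, 0.5]

```text
clock: 4.85
position: [0.4155, -0.0914, 0.2815]
ee_rot: [0.708, 0.706, 0.0, -0.0]
ft_force: [-0.2, -0.2, 0.1]
grip_width: 0.498
grasp_force: 0.0
```

Run:
```python
from h import *
import pickle
o=manip.get_obs(); print(o["clock"],o["position"],o["joint_pos"].round(2),o["grip_width"])
d={n:optics.camera(n) for n in ("scene","side","wrist")}; pickle.dump(d,open("cam1.pkl","wb"))
a=[d["wrist"]["color"][...,::-1], d["scene"]["color"][120:300,380:560,::-1], d["side"]["color"][130:240,270:390,::-1]]
out=np.zeros((600,800,3),np.uint8); out[:360,:480]=cv2.resize(a[0],(480,360)) ; out[:320,480:]=cv2.resize(a[1],(320,320)); out[330:600,480:775]=cv2.resize(a[2],(295,270))
cv2.imwrite("pics/m1.png",out)
```

```text
4.85 [ 0.41548237 -0.09141566  0.28150766] [-0.63 -0.23  0.64  1.9   0.14  1.43 -0.02] 0.49758421080298815
```

View pics/m1.png

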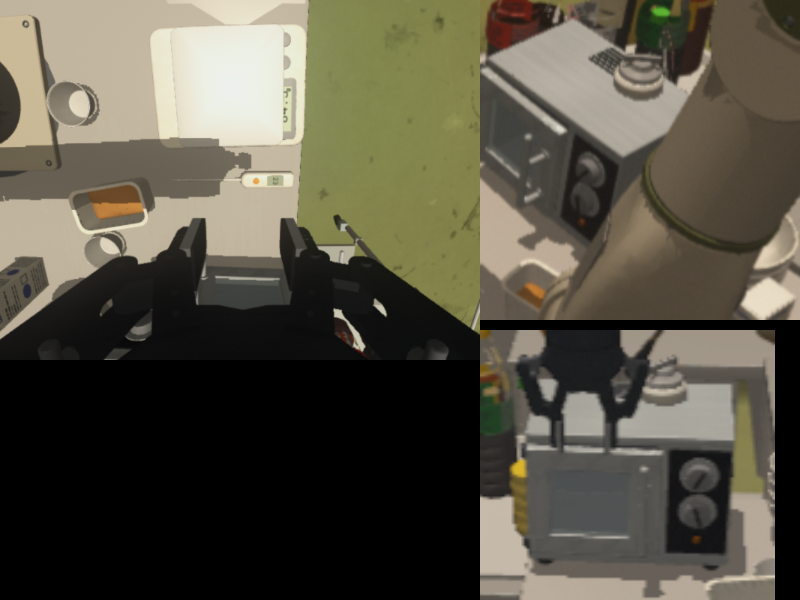

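Run:
```python
import pickle,cv2,numpy as np
d=pickle.load(open("cam1.pkl","rb"))
def crop(im,u0,v0,w,h,s):
    c=cv2.resize(im[v0:v0+h,u0:u0+w],None,fx=s,fy=s,interpolation=cv2.INTER_CUBIC)
    for u in range(u0,u0+w,10):
        cv2.line(c,((u-u0)*s,0),((u-u0)*s,8),(0,255,0),1); cv2.putText(c,str(u),((u-u0)*s+2,18),0,.35,(0,255,0),1)
    for v in range(v0,v0+h,10):
        cv2.line(c,(0,(v-v0)*s),(8,(v-v0)*s),(0,255,0),1); cv2.putText(c,str(v),(10,(v-v0)*s+4),0,.35,(0,255,0),1)
    return c
cv2.imwrite("pics/sc1.png",crop(np.ascontiguousarray(d["scene"]["color"][...,::-1]),380,120,120,120,5))
```

```text
(no output)
```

View pics/sc1.png

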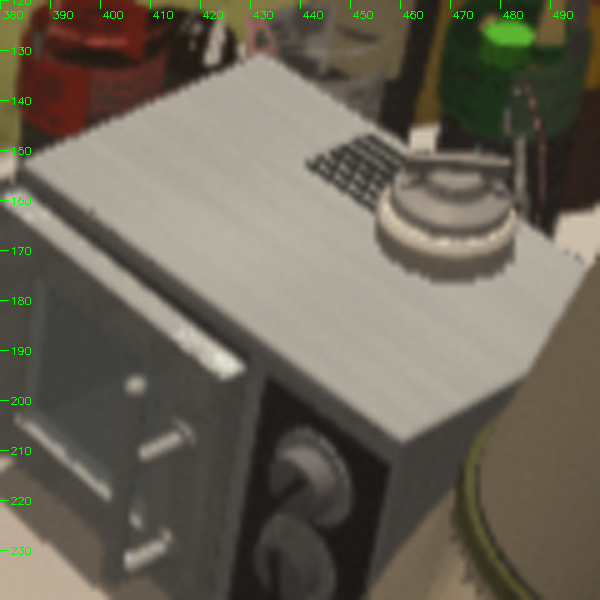

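Run:
```python
from h import *
import pickle
from scipy.optimize import least_squares
d=pickle.load(open("cam1.pkl","rb")); s=d["side"]; sc=d["scene"]
L=np.array([[-.0825,.13,.2],[-.0825,-.13,.2],[.0825,.13,.2],[.0825,-.13,.2]])
uv=np.array([[288.7,172.5],[372.5,173.8],[293.2,149.8],[371.8,151.7]])
us=np.array([[383.2,152.5],[460,207.6],[431.5,130.3]])
f=lambda p:np.r_[(proj(s,place(p,L))-uv).ravel(),(proj(sc,place(p,L[:3]))-us).ravel()]
r=least_squares(f,[.37,-.36,-1.57],loss='soft_l1'); p=r.x; print("oven",p,np.round(f(p),1))
q=least_squares(lambda P:np.r_[(proj(s,P)-[336.3,186.1])[0],(proj(sc,P)-[406.7,196.3])[0]],[.35,-.22,.187]); print("htop",q.x,q.fun.round(1))
q2=least_squares(lambda P:np.r_[(proj(s,[*P,.187])-[336.3,186.1])[0],(proj(sc,[*P,.187])-[406.7,196.3])[0]],[.35,-.22]); print("htop z fixed",q2.x,q2.fun.round(1))
for hx in (-.0825,-.0975):
  for a in (0,.05,.1,.12):
    v=Rot.from_euler('z',-a).apply([-.05,-.148,0]); W=place(p,[hx+v[0],.126+v[1],.187]); print(hx,a,W.round(4),proj(s,W).round(1),proj(sc,W).round(1))
print("mid",place(p,[-.006,.0415,.075]))
```

```text
oven [ 0.37404106 -0.37416135 -1.57264749] [-0.8 -1.6  1.6 -0.7  0.2 -1.5  0.6 -1.5 -1.  -0.2 -0.1  0.8 -0.3 -0.3]
htop [ 0.35720506 -0.24007853  0.18242114] [-0.4 -0.7 -0.   0.6]
htop z fixed [ 0.35504638 -0.2358375 ] [ 0.3 -1.4 -0.6  0.3]
-0.0825 0 [ 0.3523 -0.2416  0.187 ] [[337.6 183.8]] [[408.8 196.2]]
-0.0825 0.05 [ 0.355  -0.2343  0.187 ] [[336.7 185. ]] [[405.7 196.8]]
-0.0825 0.1 [ 0.358  -0.2271  0.187 ] [[335.5 186.1]] [[402.4 197.4]]
-0.0825 0.12 [ 0.3594 -0.2243  0.187 ] [[335.1 186.5]] [[401.1 197.5]]
-0.0975 0 [ 0.3523 -0.2266  0.187 ] [[337.5 186.2]] [[403.9 198.7]]
-0.0975 0.05 [ 0.355  -0.2193  0.187 ] [[336.5 187.4]] [[400.7 199.4]]
-0.0975 0.1 [ 0.3581 -0.2121  0.187 ] [[335.4 188.6]] [[397.4 199.9]]
-0.0975 0.12 [ 0.3594 -0.2093  0.187 ] [[334.9 189. ]] [[396.1 200.1]]
mid [ 0.41555209 -0.36823818  0.075     ]
```

Call:
jog_arm:
  dr:
    - [0, 0, 0]
    - [0, 0, 0]
    - [0, 0, 0]
    - [0, 0, 0]
    - [0, 0, 0]
    - [0, 0, 0]
    - [0, 0, 0]
    - [0, 0, 0]
  translation:
    - [-0.9, -0.4, 0]
    - [-0.9, -0.4, 0]
    - [-0.9, -0.4, 0]
    - [-0.9, -0.4, 0]
    - [-0.9, -0.4, 0]
    - [-0.9, -0.4, 0]
    - [-0.3, -0.02, 0]
    - [0, 0, 0]
  jaw: [0.5, 0.5, 0.5, 0.5, 0.5, 0.5, 0.5, 0.5]

```text
clock: 5.8
position: [0.3558, -0.2316, 0.2814]
ee_rot: [0.707, 0.707, 0.0, 0.0]
ft_force: [0.3, -0.1, -0.1]
grip_width: 0.499
grasp_force: 0.0
```

Call:
jog_arm:
  dr:
    - [0, 0, 0]
    - [0, 0, 0]
    - [0, 0, 0]
    - [0, 0, 0]
    - [0, 0, 0]
    - [0, 0, 0]
    - [0, 0, 0]
    - [0, 0, 0]
    - [0, 0, 0]
  translation:
    - [0, 0, 0.6]
    - [0, 0, 0.6]
    - [0, 0, 0.6]
    - [0, 0, 0.6]
    - [0, 0, 0.6]
    - [0, 0, 0.6]
    - [0, 0, 0.6]
    - [0, 0, 0.6]
    - [0, 0, 0.35]
  jaw: [0.5, 0.5, 0.5, 0.5, 0.5, 0.5, 0.5, 0.5, 0.5]

```text
clock: 6.7
position: [0.3557, -0.2302, 0.1515]
ee_rot: [0.706, 0.708, -0.001, -0.0]
ft_force: [0.0, 0.8, 0.1]
grip_width: 0.504
grasp_force: 0.0
```

Call:
jog_arm:
  dr:
    - [0, 0, 0]
    - [0, 0, 0]
    - [0, 0, 0]
    - [0, 0, 0]
    - [0, 0, 0]
    - [0, 0, 0]
  translation:
    - [0, 0, 0]
    - [0, 0, 0]
    - [0, 0, 0]
    - [0, 0, 0]
    - [0, 0, 0]
    - [0, 0, 0]
  jaw: [0.4, 0.3, 0.2, 0.1, 0, 0]
  squeeze: 25

```text
clock: 7.3
position: [0.3549, -0.2316, 0.1531]
ee_rot: [0.707, 0.707, 0.0, -0.001]
ft_force: [-6.0, 3.1, 9.0]
grip_width: 0.117
grasp_force: 24.6
```

Run:
```python
from h import *
p=[.37404,-.37416,-1.5726]
W=[]
for a in np.linspace(.05,1.75,21):
    v=Rot.from_euler('z',-a).apply([-.05,-.148,0]); W.append(place(p,[-.0825+v[0],.126+v[1],.187]))
W=np.array(W); D=np.diff(W,axis=0)/.025
print(W[[0,10,20]]); print(np.c_[D[:,1],D[:,0]].round(2).tolist())
```

```text
[[ 0.35497617 -0.23429096  0.187     ]
 [ 0.44762192 -0.14477946  0.187     ]
 [ 0.57601478 -0.15530632  0.187     ]]
[[0.48, 0.22], [0.46, 0.26], [0.44, 0.3], [0.41, 0.33], [0.38, 0.37], [0.35, 0.4], [0.32, 0.43], [0.28, 0.45], [0.24, 0.47], [0.2, 0.49], [0.16, 0.51], [0.11, 0.52], [0.07, 0.53], [0.02, 0.53], [-0.02, 0.53], [-0.07, 0.53], [-0.11, 0.52], [-0.15, 0.51], [-0.2, 0.49], [-0.24, 0.47]]
```

Call:
jog_arm:
  dr:
    - [0, 0, 0]
    - [0, 0, 0]
    - [0, 0, 0]
    - [0, 0, 0]
    - [0, 0, 0]
    - [0, 0, 0]
    - [0, 0, 0]
    - [0, 0, 0]
    - [0, 0, 0]
    - [0, 0, 0]
  translation:
    - [0.48, 0.22, 0]
    - [0.46, 0.26, 0]
    - [0.44, 0.3, 0]
    - [0.41, 0.33, 0]
    - [0.38, 0.37, 0]
    - [0.35, 0.4, 0]
    - [0.32, 0.43, 0]
    - [0.28, 0.45, 0]
    - [0.24, 0.47, 0]
    - [0.2, 0.49, 0]
  jaw: [0, 0, 0, 0, 0, 0, 0, 0, 0, 0]

```text
clock: 8.3
position: [0.4482, -0.1406, 0.1525]
ee_rot: [0.707, 0.707, 0.0, -0.002]
ft_force: [-2.0, 2.8, 1.5]
grip_width: 0.117
grasp_force: 24.6
```

Call:
jog_arm:
  dr:
    - [0, 0, 0]
    - [0, 0, 0]
    - [0, 0, 0]
    - [0, 0, 0]
    - [0, 0, 0]
    - [0, 0, 0]
    - [0, 0, 0]
    - [0, 0, 0]
    - [0, 0, 0]
    - [0, 0, 0]
  translation:
    - [0.16, 0.51, 0]
    - [0.11, 0.52, 0]
    - [0.07, 0.53, 0]
    - [0.02, 0.53, 0]
    - [-0.02, 0.53, 0]
    - [-0.07, 0.53, 0]
    - [-0.11, 0.52, 0]
    - [-0.15, 0.51, 0]
    - [-0.2, 0.49, 0]
    - [-0.24, 0.47, 0]
  jaw: [0, 0, 0, 0, 0, 0, 0, 0, 0, 0]

```text
clock: 9.3
position: [0.5776, -0.1525, 0.1525]
ee_rot: [0.707, 0.707, 0.0, -0.001]
ft_force: [-1.6, 0.7, 3.6]
grip_width: 0.119
grasp_force: 25.1
```

Run:
```python
from h import *
import pickle
o=manip.get_obs(); print(o["clock"],o["position"],o["joint_pos"].round(2),o["grip_width"],o["grasp_force"])
d={n:optics.camera(n) for n in ("scene","side","wrist")}; pickle.dump(d,open("cam2.pkl","wb"))
a=cv2.resize(d["side"]["color"][110:260,250:390,::-1],(560,600),interpolation=cv2.INTER_CUBIC)
cv2.imwrite("pics/m2.png",a)
```

```text
9.3 [ 0.57756027 -0.15254544  0.15253295] [-0.49  0.43  0.86  1.67 -0.35  1.2   0.46] 0.11858660752168679 25.081141591072083
```

View pics/m2.png

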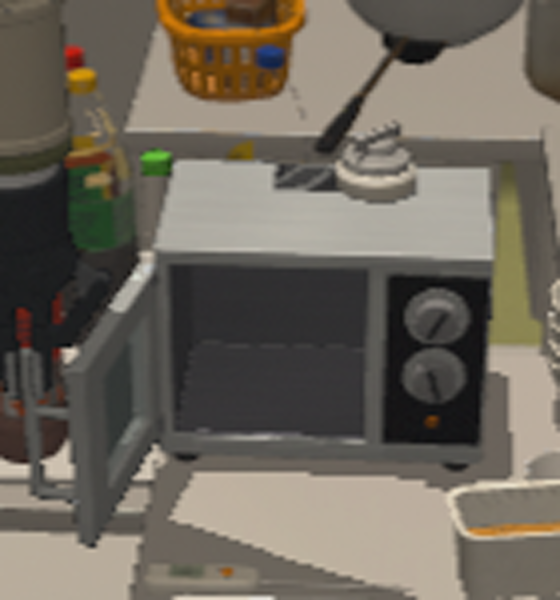

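Call:
jog_arm:
  dr:
    - [0, 0, 0]
    - [0, 0, 0]
    - [0, 0, 0]
    - [0, 0, 0]
    - [0, 0, 0]
    - [0, 0, 0]
    - [0, 0, 0]
    - [0, 0, 0]
    - [0, 0, 0]
  translation:
    - [0, 0, 0]
    - [0, 0, 0]
    - [0, 0, 0]
    - [0, 0, -0.4]
    - [0, 0, -0.8]
    - [0, 0, -0.8]
    - [0, 0, -0.8]
    - [0, 0, -0.8]
    - [0, 0, -0.4]
  jaw: [0.25, 0.25, 0.25, 0.25, 0.25, 0.25, 0.25, 0.25, 0.25]

```text
clock: 10.35
position: [0.5772, -0.1541, 0.2549]
ee_rot: [0.707, 0.707, 0.001, 0.001]
ft_force: [-0.2, -0.5, -0.1]
grip_width: 0.253
grasp_force: 0.0
```

Call:
jog_arm:
  dr:
    - [0, 0, 0]
    - [0, 0, 0]
    - [0, 0, 0]
    - [0, 0, 0]
    - [0, 0, 0]
    - [0, 0, 0]
    - [0, 0, 0]
    - [0, 0, 0]
    - [0, 0, 0]
    - [0, 0, 0]
  translation:
    - [0.5, -0.13, 0]
    - [1, -0.25, 0]
    - [1, -0.25, 0]
    - [1, -0.25, 0]
    - [1, -0.25, 0]
    - [1, -0.25, 0]
    - [1, -0.25, 0]
    - [1, -0.25, 0]
    - [1, -0.25, 0]
    - [1, -0.25, 0]
  jaw: [0.5, 0.8, 0.8, 0.8, 0.8, 0.8, 0.8, 0.8, 0.8, 0.8]

```text
clock: 11.35
position: [0.5169, 0.0847, 0.2527]
ee_rot: [0.707, 0.707, 0.0, -0.0]
ft_force: [-0.4, -0.0, 0.5]
grip_width: 0.803
grasp_force: 0.0
```

Call:
jog_arm:
  dr:
    - [0, 0, 1]
    - [0, 0, 1]
    - [0, 0, 1]
    - [0, 0, 1]
    - [0, 0, 1]
    - [0, 0, 1]
    - [0, 0, 1]
    - [0, 0, 1]
    - [0, 0, 1]
    - [0, 0, 1]
  translation:
    - [0, 0, 0]
    - [0, 0, 0]
    - [0, 0, 0]
    - [0, 0, 0]
    - [0, 0, 0]
    - [0, 0, 0]
    - [0, 0, 0]
    - [0, 0, 0]
    - [0, 0, 0]
    - [0, 0, 0]
  jaw: [0.8, 0.8, 0.8, 0.8, 0.8, 0.8, 0.8, 0.8, 0.8, 0.8]

```text
clock: 12.35
position: [0.5173, 0.0837, 0.2526]
ee_rot: [0.907, 0.421, -0.0, -0.0]
ft_force: [0.2, 0.3, 0.9]
grip_width: 0.8
grasp_force: 0.0
```

Call:
jog_arm:
  dr:
    - [0, 0, 1]
    - [0, 0, 1]
    - [0, 0, 1]
    - [0, 0, 1]
    - [0, 0, 1]
    - [0, 0, 1]
    - [0, 0, 1]
    - [0, 0, 1]
    - [0, 0, 1]
    - [0, 0, 1]
  translation:
    - [0, 0, 0]
    - [0, 0, 0]
    - [0, 0, 0]
    - [0, 0, 0]
    - [0, 0, 0]
    - [0, 0, 0]
    - [0, 0, 0]
    - [0, 0, 0]
    - [0, 0, 0]
    - [0, 0, 0]
  jaw: [0.8, 0.8, 0.8, 0.8, 0.8, 0.8, 0.8, 0.8, 0.8, 0.8]

```text
clock: 13.35
position: [0.5173, 0.0837, 0.2526]
ee_rot: [0.996, 0.085, -0.0, -0.0]
ft_force: [0.1, 0.3, 0.3]
grip_width: 0.799
grasp_force: 0.0
```

Run:
```python
from h import *
o=manip.get_obs(); print(o["clock"],o["position"],o["joint_pos"].round(2),o["grip_width"]); print(Rot.from_quat(o["ee_rot"]).as_matrix().round(3))
```

```text
13.35 [0.51725668 0.08367545 0.25258048] [-1.09  0.11  0.91  1.73 -0.09  1.34 -1.56] 0.798714420239342
[[ 0.985  0.17  -0.   ]
 [ 0.17  -0.985  0.   ]
 [-0.    -0.    -1.   ]]
```

Call:
jog_arm:
  dr:
    - [0, 0, 1]
    - [0, 0, 1]
    - [0, 0, 1]
    - [0, 0, 1]
    - [0, 0, 0.53]
  translation:
    - [0, 0, 0]
    - [0, 0, 0]
    - [0, 0, 0]
    - [0, 0, 0]
    - [0, 0, 0]
  jaw: [0.8, 0.8, 0.8, 0.8, 0.8]

```text
clock: 13.85
position: [0.5173, 0.0837, 0.2526]
ee_rot: [0.997, -0.073, -0.0, -0.0]
ft_force: [-0.5, -0.4, -0.4]
grip_width: 0.798
grasp_force: 0.0
```

Call:
jog_arm:
  dr:
    - [0, 0, 0]
    - [0, 0, 0]
    - [0, 0, 0]
    - [0, 0, 0]
    - [0, 0, 0]
    - [0, 0, 0]
    - [0, 0, 0]
    - [0, 0, 0]
    - [0, 0, 0]
  translation:
    - [-0.38, -0.88, 0]
    - [-0.38, -0.88, 0]
    - [-0.38, -0.88, 0]
    - [-0.38, -0.88, 0]
    - [-0.38, -0.88, 0]
    - [-0.38, -0.88, 0]
    - [-0.38, -0.88, 0]
    - [-0.38, -0.88, 0]
    - [0, 0, 0]
  jaw: [0.8, 0.8, 0.8, 0.8, 0.8, 0.8, 0.8, 0.8, 0.8]

```text
clock: 14.75
position: [0.4655, 0.2723, 0.2522]
ee_rot: [0.998, -0.069, -0.0, 0.0]
ft_force: [-0.1, 0.0, -0.8]
grip_width: 0.798
grasp_force: 0.0
```

Run:
```python
from h import *
import pickle
from scipy.optimize import least_squares
o=manip.get_obs(); print(o["clock"],o["position"],o["joint_pos"].round(2),o["grip_width"]); print(Rot.from_quat(o["ee_rot"]).as_matrix().round(3))
d={n:optics.camera(n) for n in ("scene","side","wrist")}; pickle.dump(d,open("cam3.pkl","wb"))
for uv in ((325,328),(297,389)):
    print("yellow",least_squares(lambda P:(proj(d["side"],[P[0],P[1],.021])-uv)[0],[.4,.3]).x)
w=d["wrist"]; im=np.ascontiguousarray(w["color"][...,::-1])
p=[.2996,.2940,-.145]
pts=[[.09,y,.0525] for y in(-.008,.008)]+[[.205,y,.0525] for y in(-.008,.008)]+[[.0525*np.cos(t),.0525*np.sin(t),.025] for t in np.linspace(0,6.28,40)]
for u,v in proj(w,place(p,pts)): cv2.circle(im,(int(round(u)),int(round(v))),2,(255,0,255),-1)
cv2.imwrite("pics/m3.png",im)
```

```text
14.75 [0.4655016  0.27230213 0.25222386] [-1.33  0.15  0.8   1.69 -0.11  1.35 -2.22] 0.798306713460068
[[ 0.991 -0.137 -0.001]
 [-0.137 -0.991  0.   ]
 [-0.001  0.    -1.   ]]
yellow [0.36912338 0.18611046]
yellow [0.42016036 0.37058378]
```

View pics/m3.png

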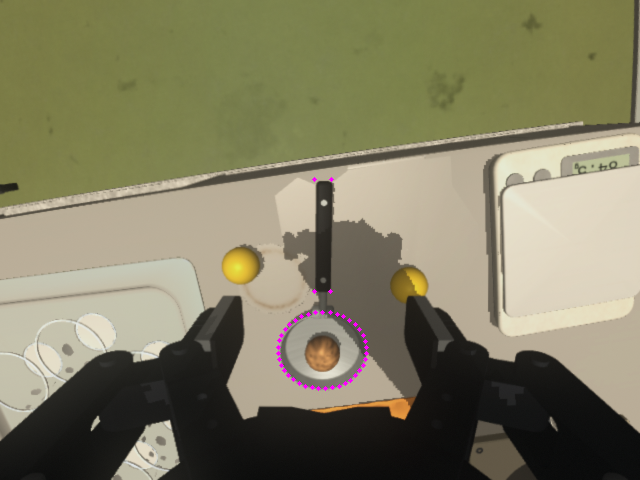

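Call:
jog_arm:
  dr:
    - [0, 0, 0]
    - [0, 0, 0]
    - [0, 0, 0]
    - [0, 0, 0]
    - [0, 0, 0]
    - [0, 0, 0]
    - [0, 0, 0]
    - [0, 0, 0]
    - [0, 0, 0]
    - [0, 0, 0]
  translation:
    - [0, 0.08, 1]
    - [0, 0, 1]
    - [0, 0, 1]
    - [0, 0, 1]
    - [0, 0, 1]
    - [0, 0, 1]
    - [0, 0, 1]
    - [0, 0, 1]
    - [0, 0, 0.6]
    - [0, 0, 0.45]
  jaw: [0.6, 0.5, 0.5, 0.5, 0.5, 0.5, 0.5, 0.5, 0.5, 0.5]
  squeeze: 20

```text
clock: 15.9
position: [0.4671, 0.266, 0.0256]
ee_rot: [0.997, -0.072, -0.0, 0.0]
ft_force: [0.5, -0.4, -0.2]
grip_width: 0.499
grasp_force: 0.0
```

Call:
jog_arm:
  dr:
    - [0, 0, 0]
    - [0, 0, 0]
    - [0, 0, 0]
    - [0, 0, 0]
    - [0, 0, 0]
    - [0, 0, 0]
    - [0, 0, 0]
    - [0, 0, 0]
    - [0, 0, 0]
    - [0, 0, 0]
  translation:
    - [0, 0, 0]
    - [0, 0, 0]
    - [0, 0, 0]
    - [0, 0, 0]
    - [0, 0, 0]
    - [0, 0, 0]
    - [0, 0, 0]
    - [0, 0, 0]
    - [0, 0, 0]
    - [0, 0, 0]
  jaw: [0.4, 0.33, 0.29, 0.27, 0.25, 0.23, 0.21, 0.19, 0.17, 0.15]

```text
clock: 16.9
position: [0.4669, 0.2672, 0.0264]
ee_rot: [0.997, -0.071, 0.0, -0.0]
ft_force: [0.2, 0.5, -0.6]
grip_width: 0.181
grasp_force: 19.5
```

Call:
jog_arm:
  dr:
    - [0, 0, 0]
    - [0, 0, 0]
    - [0, 0, 0]
  translation:
    - [0, 0, 0]
    - [0, 0, 0]
    - [0, 0, 0]
  jaw: [0.1, 0, 0]

```text
clock: 17.2
position: [0.4669, 0.267, 0.0263]
ee_rot: [0.997, -0.071, 0.0, -0.0]
ft_force: [0.0, 0.4, -0.5]
grip_width: 0.185
grasp_force: 19.8
```

Call:
jog_arm:
  dr:
    - [0, 0, 0]
    - [0, 0, 0]
    - [0, 0, 0]
  translation:
    - [0, 0, 0]
    - [0, 0, 0]
    - [0, 0, 0]
  jaw: [0, 0, 0]
  squeeze: 110

```text
clock: 17.5
position: [0.4669, 0.267, 0.0263]
ee_rot: [0.997, -0.071, 0.0, -0.0]
ft_force: [0.1, 0.3, 0.1]
grip_width: 0.166
grasp_force: 107.1
```

Call:
jog_arm:
  dr:
    - [0, 0, 0]
    - [0, 0, 0]
    - [0, 0, 0]
    - [0, 0, 0]
    - [0, 0, 0]
    - [0, 0, 0]
    - [0, 0, 0]
    - [0, 0, 0]
    - [0, 0, 0]
    - [0, 0, 0]
  translation:
    - [0, 0, -0.05]
    - [0, 0, -0.1]
    - [0, 0, -0.15]
    - [0, 0, -0.2]
    - [0, 0, -0.2]
    - [0, 0, -0.2]
    - [0, 0, -0.2]
    - [0, 0, -0.2]
    - [0, 0, -0.15]
    - [0, 0, -0.1]
  jaw: [0, 0, 0, 0, 0, 0, 0, 0, 0, 0]

```text
clock: 18.5
position: [0.4669, 0.267, 0.0655]
ee_rot: [0.997, -0.071, 0.0, -0.0]
ft_force: [1.2, -0.1, -2.6]
grip_width: 0.16
grasp_force: 107.2
```

```bash
cat >> h.py <<'E'
from scipy.optimize import least_squares
def seg(c,uv,r,cond):
    u,v=np.round(uv).astype(int); u0,v0=max(u-r,0),max(v-r,0)
    im=c["color"][v0:v+r,u0:u+r].astype(int); n,l,st,ce=cv2.connectedComponentsWithStats(cond(im).astype(np.uint8))
    if n<2: return None,0
    k=1+st[1:,4].argmax(); return ce[k]+[u0,v0],st[k,4]
brown=lambda im:(im[...,0]-im[...,2]>45)&(im[...,0]-im[...,2]<140)
E
python3 - <<'E'
from h import *
import pickle
o=manip.get_obs(); print(o["clock"],o["position"],o["joint_pos"].round(2),o["grip_width"],o["grasp_force"],o["ft_force"].round(2),o["torque"].round(3))
d={n:optics.camera(n) for n in ("scene","side","wrist")}; pickle.dump(d,open("cam4.pkl","wb"))
w=d["wrist"]; s=d["side"]
im=[]
p=[.2996,.2925,-.145]; dz=o["position"][2]-.0263
th=np.linspace(0,6.28,60)
for c in (s,w):
    a=np.ascontiguousarray(c["color"][...,::-1])
    pts=[[.0525*np.cos(t),.0525*np.sin(t),.025+dz] for t in th]+[[.205,0,.0525+dz],[.09,0,.0525+dz]]
    P=proj(c,place(p,pts)); B=proj(c,place(p,[[0,0,.0246+dz]]))[0]
    print(B, seg(c,B,30,brown)); k=5 if c is s else 3
    u,v=B.astype(int); R=60 if c is s else 66
    z=cv2.resize(a[max(v-R,0):v+R,u-66:u+66],None,fx=k,fy=k) if c is w else cv2.resize(a[v-50:v+50,u-100:u+40],None,fx=k,fy=k)
    u0,v0=(u-66,v-R) if c is w else (u-100,v-50)
    for q in P: cv2.circle(z,tuple(((q+.5-[u0,v0])*k).round().astype(int).tolist()),1,(255,0,255),-1)
    im.append(z)
h=max(i.shape[0] for i in im); im=[cv2.copyMakeBorder(i,0,h-i.shape[0],0,0,0) for i in im]
o=np.hstack(im); print(o.shape); cv2.imwrite("pics/m4.png",cv2.resize(o,None,fx=min(1,800/o.shape[1]),fy=min(1,800/o.shape[1])))
E
```

```text
bash:   986 Segmentation fault         python3 - <<'E'
from h import *
import pickle
o=manip.get_obs(); print(o["clock"],o["position"],o["joint_pos"].round(2),o["grip_width"],o["grasp_force"],o["ft_force"].round(2),o["torque"].round(3))
d={n:optics.camera(n) for n in ("scene","side","wrist")}; pickle.dump(d,open("cam4.pkl","wb"))
w=d["wrist"]; s=d["side"]
im=[]
p=[.2996,.2925,-.145]; dz=o["position"][2]-.0263
th=np.linspace(0,6.28,60)
for c in (s,w):
    a=np.ascontiguousarray(c["color"][...,::-1])
    pts=[[.0525*np.cos(t),.0525*np.sin(t),.025+dz] for t in th]+[[.205,0,.0525+dz],[.09,0,.0525+dz]]
    P=proj(c,place(p,pts)); B=proj(c,place(p,[[0,0,.0246+dz]]))[0]
    print(B, seg(c,B,30,brown)); k=5 if c is s else 3
    u,v=B.astype(int); R=60 if c is s else 66
    z=cv2.resize(a[max(v-R,0):v+R,u-66:u+66],None,fx=k,fy=k) if c is w else cv2.resize(a[v-50:v+50,u-100:u+40],None,fx=k,fy=k)
    u0,v0=(u-66,v-R) if c is w else (u-100,v-50)
    for q in P: cv2.circle(z,tuple(((q+.5-[u0,v0])*k).round().astype(int).tolist()),1,(255,0,255),-1)
    im.append(z)
h=max(i.shape[0] for i in im); im=[cv2.copyMakeBorder(i,0,h-i.shape[0],0,0,0) for i in im]
o=np.hstack(im); print(o.shape); cv2.imwrite("pics/m4.png",cv2.resize(o,None,fx=min(1,800/o.shape[1]),fy=min(1,800/o.shape[1])))
E
```

```bash
ls -la *.pkl
cat > chk.py <<'E'
from h import *
import pickle,sys
print("start",flush=True)
o=manip.get_obs(); print(o["clock"],o["position"].round(4),o["joint_pos"].round(2),o["grasp_force"],flush=True)
d={n:optics.camera(n) for n in ("scene","side","wrist")}; pickle.dump((d,o["position"],o["ee_rot"]),open(sys.argv[1],"wb"))
R=Rot.from_quat(o["ee_rot"]); T=o["position"]
# pan in tool: grip point 19mm behind TCP; pan centre along -tool x (handle +tool x), 167.. mm
C=T+R.apply([-.168,0,.026]); B=C+[0,0,.0246]
print("pred centre",C.round(4))
ob={}
for n,c in d.items():
    b=proj(c,B)[0]
    if 0<b[0]<640 and 0<b[1]<480:
        m,a=seg(c,b,30,brown); print(n,"ball pred",b.round(1),"seen",m,a,flush=True)
        if m is not None and a>60: ob[n]=m
if len(ob)>1:
    r=least_squares(lambda P:np.concatenate([(proj(d[n],P)[0]-ob[n])/(3 if n=="wrist" else 1) for n in ob]),B); print("ball",r.x.round(4),"off",(r.x-B).round(4),r.fun.round(1))
E
python3 chk.py cam5.pkl
```

```text
-rw-r--r-- 1 agent agent 2765997 Nov 29 18:53 cam0.pkl
-rw-r--r-- 1 agent agent 2765997 Nov 29 18:55 cam1.pkl
-rw-r--r-- 1 agent agent 2765997 Nov 29 18:57 cam2.pkl
-rw-r--r-- 1 agent agent 2765997 Nov 29 18:58 cam3.pkl
-rw-r--r-- 1 agent agent 2765997 Nov 29 18:59 cam4.pkl
start
18.65 [0.4668 0.267  0.0652] [-1.23  0.37  0.74  1.91 -0.3   0.98 -2.07] 107.2049868106842
pred centre [0.3005 0.2908 0.0391]
scene ball pred [221.1 360.2] seen [220.78328173 360.43653251] 323
side ball pred [354.2 349.1] seen [354.81176471 351.01568627] 255
ball [0.3003 0.2922 0.0616] off [-0.0002  0.0014 -0.0022] [-0.1  0.8 -0.5 -0.8]
```

Call:
jog_arm:
  dr:
    - [0, 0, -0.15]
    - [0, 0, -0.3]
    - [0, 0, -0.45]
    - [0, 0, -0.6]
    - [0, 0, -0.7]
    - [0, 0, -0.7]
    - [0, 0, -0.7]
    - [0, 0, -0.7]
    - [0, 0, -0.7]
    - [0, 0, -0.7]
  translation:
    - [0, 0, -0.06]
    - [0, 0, -0.06]
    - [0, 0, -0.06]
    - [0, 0, -0.06]
    - [0, 0, -0.06]
    - [0, 0, -0.06]
    - [0, 0, -0.06]
    - [0, 0, -0.06]
    - [0, 0, -0.06]
    - [0, 0, -0.06]
  jaw: [0, 0, 0, 0, 0, 0, 0, 0, 0, 0]

```text
clock: 19.8
position: [0.4669, 0.267, 0.0803]
ee_rot: [0.992, 0.129, 0.0, -0.0]
ft_force: [0.7, -0.2, -2.4]
grip_width: 0.165
grasp_force: 107.2
```

Call:
jog_arm:
  dr:
    - [0, 0, -0.7]
    - [0, 0, -0.7]
    - [0, 0, -0.7]
    - [0, 0, -0.7]
    - [0, 0, -0.7]
    - [0, 0, -0.7]
    - [0, 0, -0.7]
    - [0, 0, -0.7]
    - [0, 0, -0.7]
    - [0, 0, -0.7]
  translation:
    - [0, 0, -0.06]
    - [0, 0, -0.06]
    - [0, 0, -0.06]
    - [0, 0, -0.06]
    - [0, 0, -0.06]
    - [0, 0, -0.06]
    - [0, 0, -0.06]
    - [0, 0, -0.06]
    - [0, 0, -0.06]
    - [0, 0, -0.06]
  jaw: [0, 0, 0, 0, 0, 0, 0, 0, 0, 0]

```text
clock: 20.8
position: [0.4669, 0.2669, 0.0953]
ee_rot: [0.931, 0.365, 0.0, -0.0]
ft_force: [0.9, 0.6, -1.8]
grip_width: 0.167
grasp_force: 107.2
```

Call:
jog_arm:
  dr:
    - [0, 0, -0.7]
    - [0, 0, -0.7]
    - [0, 0, -0.7]
    - [0, 0, -0.7]
    - [0, 0, -0.7]
    - [0, 0, -0.7]
    - [0, 0, -0.7]
    - [0, 0, -0.7]
    - [0, 0, -0.7]
    - [0, 0, -0.7]
  translation:
    - [0, 0, 0]
    - [0, 0, 0]
    - [0, 0, 0]
    - [0, 0, 0]
    - [0, 0, 0]
    - [0, 0, 0]
    - [0, 0, 0]
    - [0, 0, 0]
    - [0, 0, 0]
    - [0, 0, 0]
  jaw: [0, 0, 0, 0, 0, 0, 0, 0, 0, 0]

```text
clock: 21.8
position: [0.4668, 0.267, 0.0952]
ee_rot: [0.815, 0.58, 0.0, -0.0]
ft_force: [1.5, 1.0, -2.8]
grip_width: 0.163
grasp_force: 107.2
```

Call:
jog_arm:
  dr:
    - [0, 0, -0.7]
    - [0, 0, -0.7]
    - [0, 0, -0.7]
    - [0, 0, -0.7]
    - [0, 0, -0.5]
    - [0, 0, -0.5]
    - [0, 0, -0.4]
    - [0, 0, -0.3]
    - [0, 0, -0.2]
    - [0, 0, -0.1]
  translation:
    - [0, 0, 0]
    - [0, 0, 0]
    - [0, 0, 0]
    - [0, 0, 0]
    - [0, 0, 0]
    - [0, 0, 0]
    - [0, 0, 0]
    - [0, 0, 0]
    - [0, 0, 0]
    - [0, 0, 0]
  jaw: [0, 0, 0, 0, 0, 0, 0, 0, 0, 0]

```text
clock: 22.8
position: [0.4668, 0.2669, 0.0951]
ee_rot: [0.708, 0.706, 0.0, -0.0]
ft_force: [-0.5, -0.7, -1.7]
grip_width: 0.163
grasp_force: 107.2
```

```bash
python3 chk.py cam6.pkl
```

```text
start
22.8 [0.4668 0.2669 0.0951] [-1.01  0.28  0.46  1.87 -0.14  1.02 -0.49] 107.21326231956482
pred centre [0.4665 0.0989 0.0691]
scene ball pred [257.5 259.9] seen [254.02654176 241.65339578] 1281
side ball pred [287.7 280.4] seen [294.6 279.7] 10
```

```bash
sed -i 's/^brown=.*/brown=lambda im:(im[...,0]-im[...,2]>35)\&(im[...,0]-im[...,1]>22)\&(im[...,0]-im[...,2]<140)/' h.py; sed -i 's/seg(c,b,30,brown)/seg(c,b,16,brown)/' chk.py
python3 - <<'E'
from h import *
import pickle
for f in ("cam5.pkl","cam6.pkl"):
    d,T,q=pickle.load(open(f,"rb")); C=np.array(T)+Rot.from_quat(q).apply([-.168,0,.026])
    for n in ("scene","side"):
        b=proj(d[n],C+[0,0,.0246])[0]; print(n,b.round(1),seg(d[n],b,16,brown))
E
```

```text
scene [221.1 360.2] (array([220.9641791, 360.6119403]), np.int32(335))
side [354.2 349.1] (array([354.80078125, 350.953125  ]), np.int32(256))
scene [257.5 259.9] (array([259.2892562 , 258.97933884]), np.int32(242))
side [287.7 280.4] (array([294.6, 279.7]), np.int32(10))
```

Call:
jog_arm:
  dr:
    - [0, 0, 0]
    - [0, 0, 0]
    - [0, 0, 0]
    - [0, 0, 0]
    - [0, 0, 0]
    - [0, 0, 0]
    - [0, 0, 0]
    - [0, 0, 0]
    - [0, 0, 0]
    - [0, 0, 0]
  translation:
    - [-0.1, -0.02, 0]
    - [-0.2, -0.03, 0]
    - [-0.3, -0.05, 0]
    - [-0.35, -0.06, 0]
    - [-0.35, -0.06, 0]
    - [-0.35, -0.06, 0]
    - [-0.35, -0.06, 0]
    - [-0.35, -0.06, 0]
    - [-0.35, -0.06, 0]
    - [-0.35, -0.06, 0]
  jaw: [0, 0, 0, 0, 0, 0, 0, 0, 0, 0]

```text
clock: 23.95
position: [0.4535, 0.19, 0.0951]
ee_rot: [0.708, 0.706, 0.0, -0.0]
ft_force: [0.2, -0.5, -3.0]
grip_width: 0.165
grasp_force: 107.2
```

Call:
jog_arm:
  dr:
    - [0, 0, 0]
    - [0, 0, 0]
    - [0, 0, 0]
    - [0, 0, 0]
    - [0, 0, 0]
    - [0, 0, 0]
    - [0, 0, 0]
    - [0, 0, 0]
    - [0, 0, 0]
    - [0, 0, 0]
  translation:
    - [-0.35, -0.06, 0]
    - [-0.35, -0.06, 0]
    - [-0.35, -0.06, 0]
    - [-0.35, -0.06, 0]
    - [-0.35, -0.06, 0]
    - [-0.35, -0.06, 0]
    - [-0.35, -0.06, 0]
    - [-0.35, -0.06, 0]
    - [-0.35, -0.06, 0]
    - [-0.35, -0.06, 0]
  jaw: [0, 0, 0, 0, 0, 0, 0, 0, 0, 0]

```text
clock: 24.95
position: [0.4383, 0.1026, 0.0951]
ee_rot: [0.708, 0.706, 0.0, -0.0]
ft_force: [-0.2, 0.4, -2.1]
grip_width: 0.164
grasp_force: 107.2
```

Call:
jog_arm:
  dr:
    - [0, 0, 0]
    - [0, 0, 0]
    - [0, 0, 0]
    - [0, 0, 0]
    - [0, 0, 0]
    - [0, 0, 0]
    - [0, 0, 0]
    - [0, 0, 0]
    - [0, 0, 0]
    - [0, 0, 0]
  translation:
    - [-0.35, -0.06, 0]
    - [-0.35, -0.06, 0]
    - [-0.35, -0.06, 0]
    - [-0.35, -0.06, 0]
    - [-0.35, -0.06, 0]
    - [-0.35, -0.06, 0]
    - [-0.35, -0.06, 0]
    - [-0.35, -0.06, 0]
    - [-0.35, -0.06, 0]
    - [-0.35, -0.06, 0]
  jaw: [0, 0, 0, 0, 0, 0, 0, 0, 0, 0]

```text
clock: 25.95
position: [0.4231, 0.015, 0.095]
ee_rot: [0.708, 0.706, 0.0, -0.0]
ft_force: [-0.3, -0.6, -2.1]
grip_width: 0.163
grasp_force: 107.2
```

Call:
jog_arm:
  dr:
    - [0, 0, 0]
    - [0, 0, 0]
    - [0, 0, 0]
    - [0, 0, 0]
    - [0, 0, 0]
    - [0, 0, 0]
    - [0, 0, 0]
    - [0, 0, 0]
    - [0, 0, 0]
    - [0, 0, 0]
  translation:
    - [-0.35, -0.06, 0]
    - [-0.35, -0.06, 0]
    - [-0.35, -0.06, 0]
    - [-0.35, -0.06, 0]
    - [-0.23, -0.04, 0]
    - [-0.2, -0.03, 0]
    - [-0.2, -0.02, 0]
    - [-0.1, 0, 0]
    - [-0.1, 0, 0]
    - [0, 0, 0]
  jaw: [0, 0, 0, 0, 0, 0, 0, 0, 0, 0]

```text
clock: 26.95
position: [0.4149, -0.0401, 0.0951]
ee_rot: [0.708, 0.706, 0.0, 0.0]
ft_force: [0.2, -0.4, -1.7]
grip_width: 0.166
grasp_force: 107.2
```

```bash
python3 chk.py cam7.pkl
python3 - <<'E'
from h import *
import pickle
d,T,q=pickle.load(open("cam7.pkl","rb"))
C=np.array(T)+Rot.from_quat(q).apply([-.168,0,.026])
th=np.linspace(0,6.28,50); rim=C+np.c_[.0525*np.cos(th),.0525*np.sin(th),.025+0*th]
p=[.37404,-.37416,-1.5726]
door=place(p,[[-.0825,y,z] for y in (-.035,.118) for z in (.035,.168)])
bar=C+[[0,.09,.045],[0,.205,.045]]
outs=[]
for n,k in (("side",5),("scene",4)):
    c=d[n]; a=c["color"][...,::-1]; b=proj(c,C)[0].astype(int); u0,v0=b-[40 if k==5 else 48,60]; w,h=(78,120) if k==5 else (100,130)
    z=cv2.resize(np.ascontiguousarray(a[v0:v0+h,u0:u0+w]),None,fx=k,fy=k,interpolation=cv2.INTER_CUBIC)
    for P,col in ((rim,(255,0,255)),(door,(0,255,0)),(bar,(0,255,255)),([C+[0,0,.0246]],(255,255,0))):
        for x in proj(c,P): cv2.circle(z,tuple(((x+.5-[u0,v0])*k).round().astype(int).tolist()),2,col,-1)
    outs.append(z)
h=max(z.shape[0] for z in outs); outs=[cv2.copyMakeBorder(z,0,h-z.shape[0],0,0,cv2.BORDER_CONSTANT) for z in outs]
o=np.hstack(outs); print(o.shape); cv2.imwrite("pics/m7.png",o[:600,:800])
E
```

```text
start
26.95 [ 0.4149 -0.0401  0.0951] [-0.72 -0.03  0.71  2.17  0.02  0.99 -0.02] 107.23949432373047
pred centre [ 0.4144 -0.2081  0.0691]
scene ball pred [377.1 218.1] seen [378.75242718 217.1407767 ] 206
side ball pred [316.  216.2] seen None 0
(600, 790, 3)
```

View pics/m7.png

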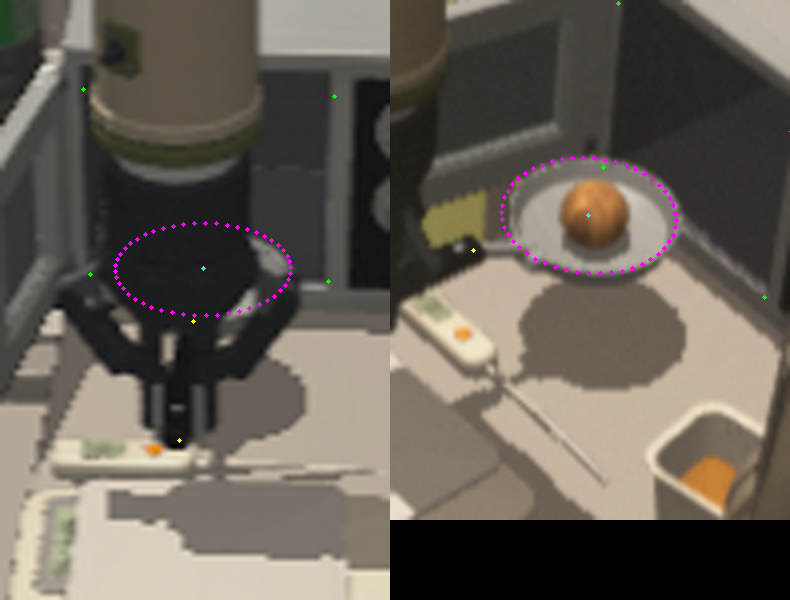

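Call:
jog_arm:
  dr:
    - [0, 0, 0]
    - [0, 0, 0]
    - [0, 0, 0]
    - [0, 0, 0]
    - [0, 0, 0]
    - [0, 0, 0]
    - [0, 0, 0]
    - [0, 0, 0]
    - [0, 0, 0]
    - [0, 0, 0]
  translation:
    - [-0.05, 0.02, 0]
    - [-0.1, 0.02, 0]
    - [-0.15, 0, 0]
    - [-0.2, 0, 0]
    - [-0.25, 0, 0]
    - [-0.25, 0, 0]
    - [-0.25, 0, 0]
    - [-0.25, 0, 0]
    - [-0.25, 0, 0]
    - [-0.25, 0, 0]
  jaw: [0, 0, 0, 0, 0, 0, 0, 0, 0, 0]

```text
clock: 28.1
position: [0.4157, -0.0905, 0.095]
ee_rot: [0.708, 0.706, 0.0, -0.0]
ft_force: [0.1, -0.2, -1.7]
grip_width: 0.168
grasp_force: 107.2
```

Call:
jog_arm:
  dr:
    - [0, 0, 0]
    - [0, 0, 0]
    - [0, 0, 0]
    - [0, 0, 0]
    - [0, 0, 0]
    - [0, 0, 0]
    - [0, 0, 0]
    - [0, 0, 0]
    - [0, 0, 0]
    - [0, 0, 0]
  translation:
    - [-0.25, 0, 0]
    - [-0.25, 0, 0]
    - [-0.25, 0, 0]
    - [-0.25, 0, 0]
    - [-0.25, 0, 0]
    - [-0.25, 0, 0]
    - [-0.25, 0, 0]
    - [-0.25, 0, 0]
    - [-0.25, 0, 0]
    - [-0.25, 0, 0]
  jaw: [0, 0, 0, 0, 0, 0, 0, 0, 0, 0]

```text
clock: 29.1
position: [0.4155, -0.1529, 0.095]
ee_rot: [0.708, 0.706, 0.0, -0.0]
ft_force: [-0.0, -0.6, -3.2]
grip_width: 0.165
grasp_force: 107.3
```

Call:
jog_arm:
  dr:
    - [0, 0, 0]
    - [0, 0, 0]
    - [0, 0, 0]
    - [0, 0, 0]
    - [0, 0, 0]
    - [0, 0, 0]
    - [0, 0, 0]
    - [0, 0, 0]
    - [0, 0, 0]
    - [0, 0, 0]
  translation:
    - [-0.25, 0, 0]
    - [-0.25, 0, 0]
    - [-0.25, 0, 0]
    - [-0.25, 0, 0]
    - [-0.25, 0, 0]
    - [-0.2, 0, 0]
    - [-0.2, 0, 0]
    - [-0.1, 0, 0]
    - [-0.05, 0, 0]
    - [-0.05, 0, 0]
  jaw: [0, 0, 0, 0, 0, 0, 0, 0, 0, 0]

```text
clock: 30.1
position: [0.4154, -0.1986, 0.095]
ee_rot: [0.708, 0.706, 0.0, -0.0]
ft_force: [-0.0, -0.3, -2.3]
grip_width: 0.162
grasp_force: 107.3
```

```bash
python3 chk.py cam8.pkl
```

```text
start
30.1 [ 0.4154 -0.1986  0.095 ] [-0.49  0.12  0.9   2.08 -0.11  0.99  0.46] 107.25995421409607
pred centre [ 0.415  -0.3666  0.069 ]
scene ball pred [424.7 193.3] seen [419.61538462 192.69230769] 13
side ball pred [318.8 190.6] seen None 0
```

Call:
jog_arm:
  dr:
    - [0, 0, 0]
    - [0, 0, 0]
    - [0, 0, 0]
    - [0, 0, 0]
    - [0, 0, 0]
    - [0, 0, 0]
    - [0, 0, 0]
    - [0, 0, 0]
  translation:
    - [0, 0, 0]
    - [0, 0, 0]
    - [0, 0, 0]
    - [0, 0, 0]
    - [0, 0, 0]
    - [0, 0, 0]
    - [0, 0, 0]
    - [0, 0, 0]
  jaw: [0, 0, 0, 0, 0, 0, 0, 0]

```text
clock: 31.05
position: [0.4154, -0.1987, 0.095]
ee_rot: [0.708, 0.706, 0.0, -0.0]
ft_force: [0.1, -0.4, -2.0]
grip_width: 0.164
grasp_force: 107.2
```

```bash
python3 -c "
from h import *
print(manip.hand_in())"
```

```text
the job is handed in; nothing more can be done
None
```

I handed the job in at about 31 s with the door at about 1.75 rad and the pan held still and level, by my estimate within about 2 mm of the oven's middle and 34 mm above the cavity floor; the ball was last seen centred just before insertion (the oven hides it now), and no verdict came back.

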